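# Read an ink drawdown, then hold the panel clamp open

## Task

Take the colour-reading pen from its dock and, holding it upright, press its nose gently first on the ring of the white reference tile and then on the ring on the blue ink of the test panel, and stand it back in its dock. Then pull open the panel holder's sprung clamp, the one with the black handle, until its white index line stands at the red line, not beyond it, and finish while still holding it there, so that I can lift out the panel. Do not shift the panel or disturb the other things on the bench.

Things in the scene. Friction and masses are not known exactly. Their poses are not given: they have to be found in the camera images.
- pen_grip (a point): The colour-reading pen: a round black instrument, 24 mm across and 140 mm long, about 110 g, with an orange band and a green button; it stands upright, nose down, in its dock. This point is on its axis, 105 mm above the end of its nose and 35 mm below its top, the middle of the part to hold; the frame's z runs along the pen from nose to top.
- pen_tip (a point): The end of the pen's grey nose, a flat foot 10 mm across. The nose is sprung: it starts to give at about 2 N, is fully in after 6 mm at about 6 N, and comes out again by itself. Docked, it stands 6 mm above the bench.
- pen: The same pen as a whole; its origin is at the end of the nose (nose not pressed in), z along the pen towards its top.
- dock: The pen's grey dock, fixed to the bench: foot 80 x 80 mm and 34 mm high, on it a 60 x 60 mm block with a square hole 29 mm wide from above, chamfered at its mouth. The pen's shoulder rests on the ledge 40 mm down the hole, so it stands out 72 mm above the dock. Origin under the dock's centre, on the hole's axis, at bench height.
- dock_mouth (a point): Centre of the mouth of the dock's hole, on the dock's top face, 74 mm above the bench.
- white_tile: The white reference tile: a white disc 50 mm across in a flat black holder 70 x 70 mm, fixed to the bench. Origin under its centre.
- tile_spot (a point): Centre of the black aiming ring (24 mm across) on the white disc, on its upper face, 12 mm above the bench.
- panel: The loose test panel: a white enamelled plate 119 x 90 x 4 mm with a dark blue ink drawdown, lying in the panel holder between two low rails. Origin at the centre of its underside, which is 14 mm above the bench.
- ink_spot (a point): Centre of the white aiming ring (24 mm across) on the dark blue ink, on the panel's upper face, 18 mm above the bench.
- holder: The panel holder: a grey base plate 290 x 180 x 14 mm fixed to the bench, fixed aluminium fence at its far (+x) end, the sprung clamp across its middle, two spring barrels at its near (-x) end. Origin at the centre of its underside; its x axis points from the clamp's handle to the panel. The clamp opens along -x, towards the robot.
- clamp (a joint): Opening of the sprung clamp, in m: 0 closed, its steel lip 6 mm over the panel's edge; 0.035 its white index line stands at the red line; 0.055 end stop. The springs push it shut with 5 N when closed and 12 N at the red line; it shuts again if let go.
- clamp_handle (a point): Centre of the clamp's black handle bar, a level round bar 14 mm thick along the holder's y axis, 74 mm free between its steel cheeks (tops 69 mm above the bench), 62 mm above the bench. It moves with the clamp. Below it a flat steel tongue, its top 22 mm above the bench; the blue jaw (top 33 mm above the bench) begins 51 mm beyond the bar (+x), and nothing stands nearer behind it than the barrel posts out at the sides (38 mm above the bench).
- clamp_pointer (a point): White index line on the blue pointer wing at the clamp's right (-y) end; it moves with the clamp along the scale strip.
- red_line (a point): The red line across the white scale strip on the holder's base, right (-y) of the clamp.
- ink_tin: Bystander: shiny ink tin, 94 mm across, 75 mm tall.
- amber_bottle: Bystander: amber glass bottle with black cap, 52 mm across, 115 mm tall.
- ink_knife: Bystander: ink knife with dark wooden handle, 210 mm long, lying flat.
- brush: Bystander: brush with wooden handle, 220 mm long, lying flat.
- cutter: Bystander: orange snap-off cutter, 150 mm long, 14 mm thick, lying flat.

How it is judged:
On the way, in this order (a step that is already met when the one before it is completed fails the run):
1. the upright pen's nose is pressed on the white tile's ring (horizontal distance between pen_tip and tile_spot below 0.009 m and contact force between pen and white_tile above 1.5 N and angle between pen_grip's own z axis and vertical below 0.2 rad), for 0.2 s.
2. then the nose is pressed on the ring on the blue ink (horizontal distance between pen_tip and ink_spot below 0.009 m and contact force between pen and panel above 1.5 N and angle between pen_grip's own z axis and vertical below 0.2 rad), for 0.2 s.
3. then the pen stands in its dock, let go (horizontal distance between pen_tip and dock below 0.01 m and height (world z) of pen_tip below 0.012 m and angle between pen_grip's own z axis and vertical below 0.15 rad and contact force between the fingers and pen below 0.1 N), for 0.2 s.
At the end, for the whole second after the job is handed in: The gripper still holds the clamp against its springs (more than 4 N), at rest with its index line within 4 mm of the red line; the pen stands upright in its dock, let go; the panel lies in its place in the holder (within 6 mm) (all of step 3 and value of joint clamp between 0.031 and 0.039 m and velocity of joint clamp between -0.005 and 0.005 m/s and contact force between the fingers and clamp above 4 N and horizontal distance between ink_spot and holder between 0.061 and 0.073 m and height (world z) of ink_spot below 0.021 m); the arm keeps its last pose, push and grip.
It fails at once if the pen pressed harder than 25 N on the tile or the panel (contact force between pen and white_tile above 25 N or contact force between pen and panel above 25 N).
It fails at once if the clamp pulled more than 10 mm beyond the red line (value of joint clamp above 0.045 m).
It fails at once if the panel shifted by more than 8 mm (distance of panel from where it was at the start of the episode above 0.008 m).
It fails at once if the pen tipped over (angle between pen_grip's own z axis and vertical above 0.7 rad).
It fails at once if another thing on the bench moved by more than 20 mm (distance of any of ink_tin, amber_bottle, ink_knife, brush, cutter from where it was at the start of the episode above 0.02 m).
It also fails if it takes over 62 s, if anything falls off the work surface, if the arm or the gripper's body presses on something with over 40 N, if the wrist force passes 120 N, or if a joint passes its speed limit or range.

## Robot

A 6-joint arm with a two-finger parallel gripper is mounted at the origin on the work surface. World frame = base frame: x ahead of the robot, y to its left, z up, the work surface at z = 0. Lengths are in m, angles in rad, forces in N, time in s.
With the tool pointing down it reaches from about 0.275 to 0.85 m from the base axis. Payload 19 kg.
Tool frame: the origin (TCP) lies midway between the tips of the shut fingers; the grasp point (between the pads) lies 19 mm behind it; y points along the fingers, z is the direction in which the jaws open and shut, and the axes are right-handed (so a half turn about y gives the same grasp; the last joint's range is limited). The gripper opens to 85 mm and grips with 20 to 120 N. Pads are 22 mm wide; open, the fingers measure 114 mm over their backs; the gripper's body (76 mm by 85 mm) begins 54 mm behind the grasp point. The pads swing forward as they close: fully open they stand 13 mm farther back than shut.
Start: joints at [1.162, 0.15, 1.437, -0, 1.554, -0.134], TCP at [0.156, 0.553, 0.231] pointing down, gripper open.
Joint ranges: [-2.8, 2.8], [-0.68, 2.1], [0.12, 2.68], [-1.39, 4.53], [0.16, 2.79], [-2.81, 2.81]. Speed limits (rad/s): [1.89, 1.89, 2.22, 3.01, 3.01, 3.01].

## Interface

Orientations are given as a unit quaternion [x, y, z, w].
In Python, from station import * gives the robot as it stands.
- The arm moves only by the shell command python3 -m handwheel 'ROWS' [OPENING] [FORCE]. ROWS is a JSON object of lists of equal length, an entry for each row: "dp": the shift along the tool's x, y, z in units of 40 mm (1.0 is 40 mm), a list of three; "roll": the turn about the tool's y in rad. In form: {"dp": [[tx, ty, tz], ...], "roll": [roll, ...]}. A call has 1 to 10 rows; each row shifts and turns the pose as measured when the row begins, along the tool's axes as they then stand; what a row does not reach is not made up. A row lasts 1/8 s, in which the tool goes at most 62.5 mm and 10.7 degrees, less where a joint would pass 70% of its speed; a pose out of reach is approached as far as the arm can. A call is refused whole if a number of a shift passes 1 or a number of a turn 0.188, either way. A call with a gripper value outside its range is refused whole. OPENING is the opening, from -1 (shut) to 1 (fully open), set as the call begins (- or left out, the last holds). The fingers move at their own pace and stop on an object; FORCE is the grip in N (left out, the last holds). Time passes only in rows, so rows that do not move let the fingers close. It gives the time, the measured TCP pose, the force and the opening at its end, in the units of the state.
- get_state(): the state, without advancing time (a new reading comes with each control period).
- capture(name): name is "scene" or "top" or "wrist"; returns the picture (400x640x3 uint8, red, green, blue); there is no depth.
- camera_info(name): a dict with "vertical_fov" (degrees; the focal length in pixels is half the picture's height over the tangent of half this angle, whatever the lens; pixels are square), "cx", "cy" (the principal point, pixels), "rvec" (rotation vector, rad) and "tvec" (3), from world to camera coordinates, as OpenCV has them. Camera axes: x right, y down, z forward; pixel columns grow to the right and rows downward; lengths in m; the calibration is good to about 2 mm. The wrist camera is an equidistant fisheye: a pixel r from the principal point sees the ray r / f radians off the axis. A picture is of the moment at which its call begins: read the wrist's pose just before it. camera_info takes no time and is no camera call; for the wrist camera it gives the pose at the moment of the call.
- job_done(): hands the job in, once; it reports no verdict.
The state is a dict: "time_s": time; "joints": joint angles; "joint_vel": joint speeds; "effort": joint torques, N m; "eef_pos": TCP position; "tcp_rot": TCP orientation; "ft_force": force on the tool from outside, world axes, zero at the start; "wrist_torque": the same for the moment, N m; "opening": finger opening in m.
Only numpy, scipy, OpenCV 4.12 (cv2) and the standard library are available. Lean on these libraries where they do the work, as an engineer would, in place of code of your own. Each camera call takes 0.05 s, during which the arm holds its last target.

## Working session

There is one attempt and no reset: what is moved stays moved. The work goes in short steps, Python scripts to look and compute and a shell command to move; the robot and the scene stay as the last step left them, time stands still between calls to the robot, and variables do not carry over. Pictures are saved under pics/ and viewed, and the job is handed in when it is done.

```bash
ls; mkdir -p pics
python3 - <<'E'
from station import *
import cv2
for n in ["scene","top","wrist"]:
    s=get_state(); ci=camera_info(n); im=capture(n)
    cv2.imwrite(f"pics/{n}0.png",im[:,:,::-1]); print(n,ci)
print(s)
E
```

```text
pics
scene {'vertical_fov': 55.80933933824668, 'cx': 319.6007658187937, 'cy': 201.48760228408597, 'rvec': array([ 1.13450271,  2.32009713, -1.02276014]), 'tvec': array([ 0.33699416, -0.23278971,  1.39011304])}
top {'vertical_fov': 42.307411233904745, 'cx': 313.97935165463855, 'cy': 194.17835099275274, 'rvec': array([ 2.18001672, -2.20295491,  0.04930416]), 'tvec': array([0.02249062, 0.55216565, 1.5648457 ])}
wrist {'vertical_fov': 65.70646984690485, 'cx': 325.3775535227918, 'cy': 201.39346325548942, 'rvec': array([-2.30751427, -1.74756723, -0.25590172]), 'tvec': array([-0.57487218, -0.03769493,  0.37852301])}
{'time_s': 0.1, 'joints': array([ 1.16201692e+00,  1.50938661e-01,  1.43794597e+00,  1.95847402e-05,
        1.55379555e+00, -1.33969240e-01]), 'joint_vel': array([-0.00069277, -0.00260085, -0.00043059, -0.00110481,  0.00099337,
        0.00169732]), 'effort': array([ 6.71799149e-03, -7.14376545e+01, -5.71787131e+01, -3.88716285e-05,
        7.27840117e-03, -3.92205197e-05]), 'eef_pos': array([0.15594406, 0.55322613, 0.23074477]), 'tcp_rot': array([ 0.70081058, -0.09696446,  0.09674499, -0.70007344]), 'ft_force': array([ 1.04419765, -0.30785898,  0.17273559]), 'wrist_torque': array([-0.04030898, -0.05582827, -0.03213133]), 'opening': 0.08550372646802001}
```

View pics/scene0.png

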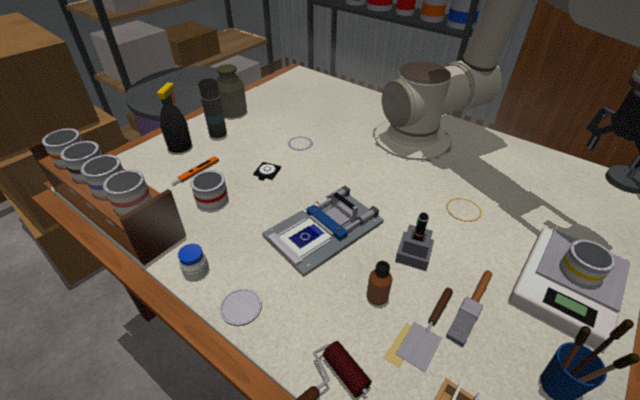

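View pics/top0.png

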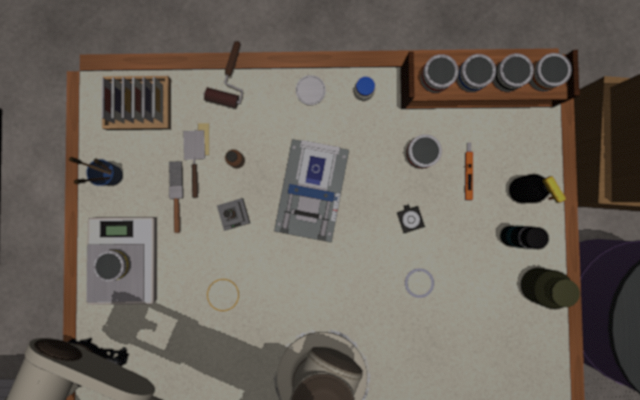

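View pics/wrist0.png

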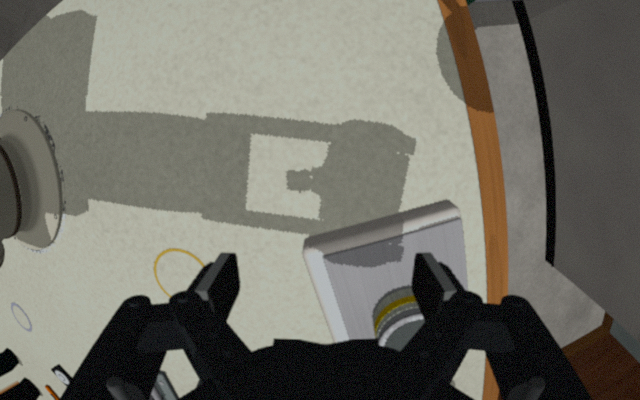

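```bash
cat > h.py <<'E'
from station import *
import numpy as np, cv2
from scipy.spatial.transform import Rotation as R
def K(ci):
    f=200/np.tan(np.radians(ci['vertical_fov'])/2)
    return np.array([[f,0,ci['cx']],[0,f,ci['cy']],[0,0,1.]])
def ray(ci,uv,fish=False):
    k=K(ci); f=k[0,0]
    x=(uv[0]-ci['cx'])/f; y=(uv[1]-ci['cy'])/f
    if fish:
        r=np.hypot(x,y); d=np.array([np.sin(r)*x/max(r,1e-9),np.sin(r)*y/max(r,1e-9),np.cos(r)])
    else: d=np.array([x,y,1.])
    Rm=cv2.Rodrigues(ci['rvec'])[0]
    return -Rm.T@ci['tvec'], Rm.T@d
def onplane(ci,uv,z,fish=False):
    o,d=ray(ci,uv,fish); return o+d*(z-o[2])/d[2]
def proj(ci,P,fish=False):
    p=cv2.Rodrigues(ci['rvec'])[0]@np.array(P,float)+ci['tvec']; k=K(ci)
    if fish:
        th=np.arctan2(np.hypot(p[0],p[1]),p[2]); q=p[:2]/np.hypot(p[0],p[1])*th
    else: q=p[:2]/p[2]
    return q*k[0,0]+[ci['cx'],ci['cy']]
E
python3 - <<'E'
from h import *
im=cv2.imread('pics/top0.png'); ci=camera_info('top')
a=cv2.resize(im[130:250,210:360],None,fx=5,fy=5,interpolation=cv2.INTER_CUBIC); cv2.imwrite('pics/top0a.png',a)
a=cv2.resize(im[190:250,380:440],None,fx=8,fy=8,interpolation=cv2.INTER_CUBIC); cv2.imwrite('pics/top0b.png',a)
im=cv2.imread('pics/scene0.png')
a=cv2.resize(im[150:310,240:440],None,fx=4,fy=3.7,interpolation=cv2.INTER_CUBIC); cv2.imwrite('pics/scene0a.png',a)
for n,uv,z in [('pentop',(232,210),.146),('dock',(233,213),.074),('tile',(410,218),.012),('ink',(316,168),.018),('handle',(306,214),.062),('bottle',(235,158),.11),('tin',(424,151),.075)]: print(n,onplane(ci,uv,z))
s=get_state(); print(R.from_quat(s['tcp_rot']).as_matrix().round(3))
E
```

```text
pentop [0.50359672 0.2457585  0.146     ]
dock [0.49642688 0.25478399 0.074     ]
tile [ 0.4766568  -0.27526458  0.012     ]
ink [0.63224448 0.00968624 0.018     ]
handle [0.49143334 0.04058705 0.062     ]
bottle [0.65429479 0.24276998 0.11      ]
tin [ 0.6731428  -0.30917684  0.075     ]
[[ 0.962 -0.     0.271]
 [-0.271 -0.001  0.962]
 [-0.    -1.    -0.001]]
```

View pics/top0a.png

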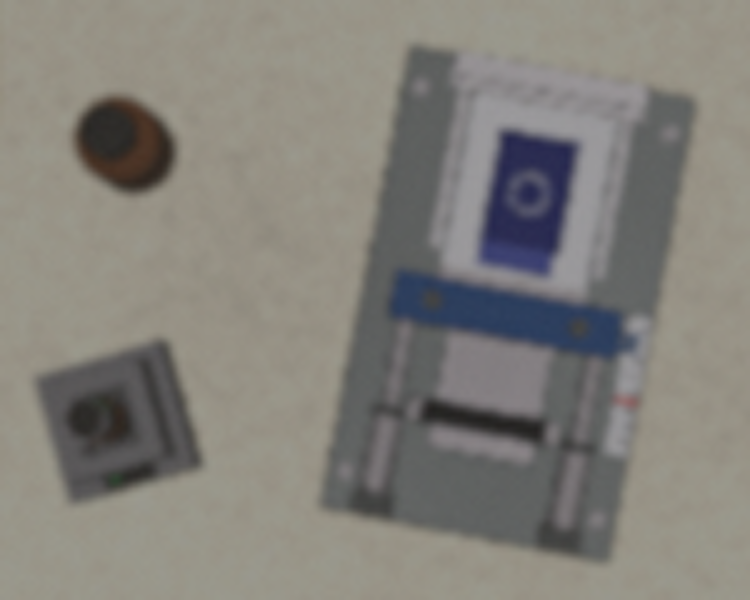

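View pics/scene0a.png

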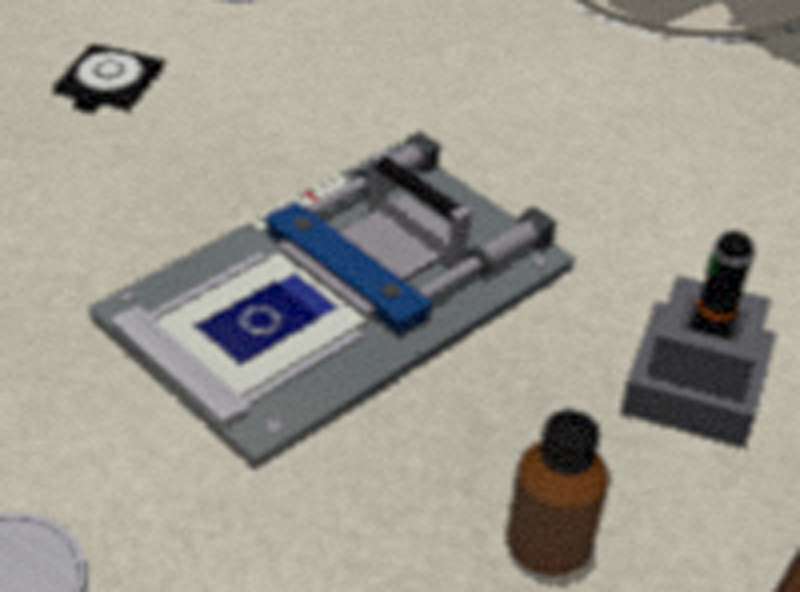

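View pics/top0b.png

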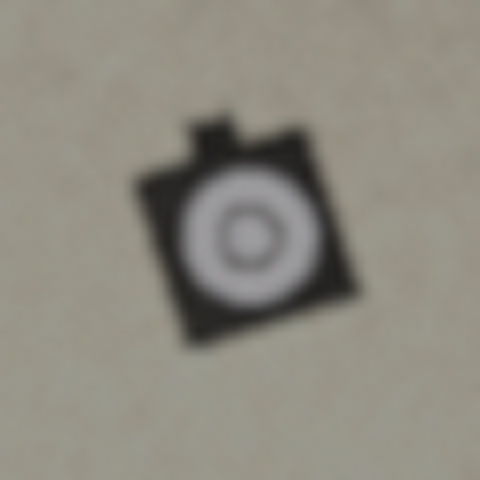

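Run:
```python
from h import *
T=cv2.imread('pics/top0.png'); S=cv2.imread('pics/scene0.png')
ct=camera_info('top'); cs=camera_info('scene')
def comps(im,m,roi,mn):
    x0,y0,x1,y1=roi; mm=np.zeros(m.shape,np.uint8); mm[y0:y1,x0:x1]=m[y0:y1,x0:x1]
    n,l,st,c=cv2.connectedComponentsWithStats(mm)
    for i in range(1,n):
        if st[i,4]>=mn:
            cnt=cv2.findContours((l==i).astype(np.uint8),cv2.RETR_EXTERNAL,cv2.CHAIN_APPROX_NONE)[0][0]
            print('  area',st[i,4],'cent',c[i].round(1),'rect',cv2.minAreaRect(cnt), 'ell', np.round(cv2.fitEllipse(cnt)[0],1) if len(cnt)>5 else '')
def ring(im,roi,dark):
    g=im.astype(float).sum(2)
    return g
for n,im,ci,roi_t,roi_i in [('top',T,ct,(392,200,430,238),(295,145,335,190)),('scene',S,cs,(250,158,286,184),(285,222,330,252))]:
    hsv=cv2.cvtColor(im,cv2.COLOR_BGR2HSV)
    print(n,'tile white'); 
    x0,y0,x1,y1=roi_t
    dark=(hsv[...,2]<75).astype(np.uint8); 
    comps(im,dark,roi_t,50)
    # filled holder minus: the white disc inside = hole in dark
    cn,h=cv2.findContours(dark[y0:y1,x0:x1],cv2.RETR_CCOMP,cv2.CHAIN_APPROX_NONE)
    for c,hh in zip(cn,h[0]):
        if hh[3]>=0 and len(c)>10: e=cv2.fitEllipse(c); print('  hole',np.array(e[0])+[x0,y0],e[1]); print('   ',onplane(ci,np.array(e[0])+[x0,y0],.012))
    print('ink')
    blue=((hsv[...,0]>105)&(hsv[...,0]<135)&(hsv[...,1]>120)&(hsv[...,2]<150)).astype(np.uint8)
    x0,y0,x1,y1=roi_i
    cn,h=cv2.findContours(blue[y0:y1,x0:x1],cv2.RETR_CCOMP,cv2.CHAIN_APPROX_NONE)
    for c,hh in zip(cn,h[0]):
        if len(c)>8: e=cv2.fitEllipse(c); print('  ',hh[3],len(c),np.array(e[0])+[x0,y0],e[1],onplane(ci,np.array(e[0])+[x0,y0],.018))
a=T[195:235,212:255]; cv2.imwrite('pics/dz.png',cv2.resize(a,None,fx=14,fy=14,interpolation=cv2.INTER_CUBIC))
a=S[205:275,390:440]; cv2.imwrite('pics/dzs.png',cv2.resize(a,None,fx=8,fy=8,interpolation=cv2.INTER_CUBIC))
```

```text
top tile white
  area 233 cent [409.5 218. ] rect ((409.8000183105469, 217.4000244140625), (25.298219680786133, 21.50348472595215), 71.56505584716797) ell [410.2 218.7]
  hole [410.73333931 219.19784546] (18.84664535522461, 19.11624526977539)
    [ 0.47298662 -0.27742424  0.012     ]
ink
   -1 27 [302.45057869 188.24777222] (1.865866780281067, 14.20422649383545) [0.57067962 0.05167336 0.018     ]
   -1 29 [316.86534119 176.26706314] (5.424413204193115, 9.121561050415039) [0.60686696 0.00730915 0.018     ]
   -1 17 [309.58363914 173.98897743] (3.78049373626709, 7.512026309967041) [0.6140914  0.02948029 0.018     ]
   -1 27 [319.59376144 161.51775551] (5.433012962341309, 8.002318382263184) [ 0.65202781 -0.0015133   0.018     ]
scene tile white
  area 160 cent [266.3 172.7] rect ((266.9917907714844, 170.40982055664062), (17.92516326904297, 22.15038299560547), 39.80556869506836) ell [266.7 170.1]
ink
   -1 12 [304.81205177 235.6209259 ] (3.313840866088867, 5.3319573402404785) [0.62865665 0.01040735 0.018     ]
   -1 65 [305.90682793 235.51966286] (13.666291236877441, 33.83845901489258) [0.62658178 0.01246701 0.018     ]
   1 30 [304.57402229 236.19313908] (9.469948768615723, 11.335074424743652) [0.63063379 0.01121378 0.018     ]
   -1 20 [326.64714813 223.94933403] (4.849867343902588, 8.525853157043457) [0.55824707 0.03007078 0.018     ]
```

View pics/dz.png

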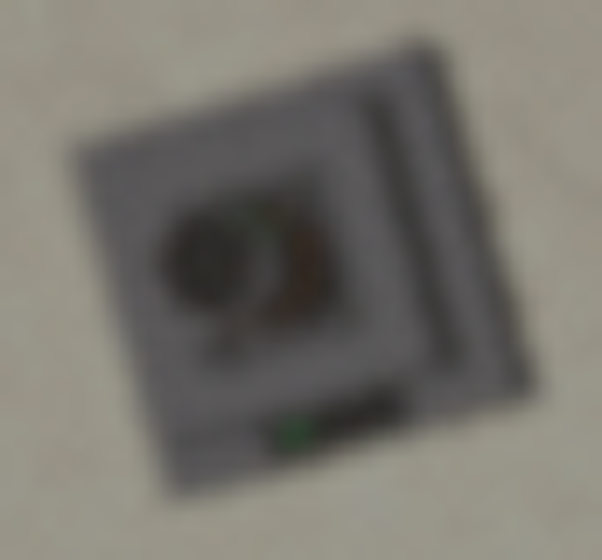

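View pics/dzs.png

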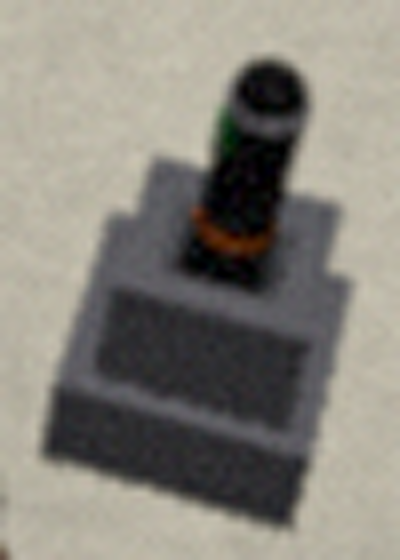

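```bash
python3 - <<'E'
from h import *
ct=camera_info('top'); cs=camera_info('scene')
print('pen', onplane(ct,(226.3,213.2),.146),onplane(cs,(423.1,215.75),.146))
print('hole', onplane(ct,(229.7,213.4),.074))
print('tile', onplane(ct,(410.9,219.2),.012), onplane(cs,(266.8,168.9),.012))
print('ink', onplane(ct,(315.6,168.4),.018), onplane(cs,(304.6,236.2),.018))
print('red', onplane(ct,(210+625/5-.5,130+400/5-.5),.016),'wl', onplane(ct,(210+635/5-.5,130+340/5-.5),.03))
print('handle ends',onplane(ct,(210+425/5-.5,130+409/5-.5),.069),onplane(ct,(210+545/5-.5,130+432/5-.5),.069))
E
python3 - <<'E'
import cv2
S=cv2.imread('pics/scene0.png')
cv2.imwrite('pics/ts.png',cv2.resize(S[155:190,245:295],None,fx=14,fy=14,interpolation=cv2.INTER_CUBIC))
E
```

```text
pen [0.49480877 0.26174845 0.146     ] [0.4999745  0.26414352 0.146     ]
hole [0.4953531  0.26449316 0.074     ]
tile [ 0.47297483 -0.27793144  0.012     ] [ 0.47375636 -0.27671315  0.012     ]
ink [0.63103051 0.01092166 0.018     ] [0.63061032 0.01128365 0.018     ]
red [ 0.50487875 -0.04534433  0.016     ] wl [ 0.5407779  -0.05138214  0.03      ]
handle ends [0.49963457 0.07423064 0.069     ] [0.48536512 0.00368695 0.069     ]
```

View pics/ts.png

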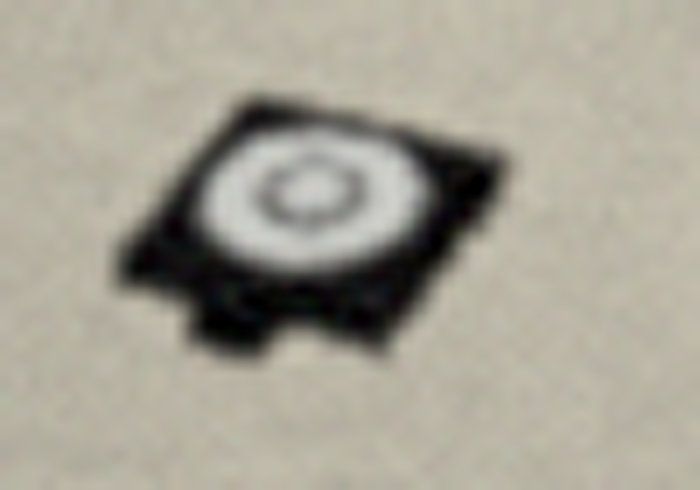

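```bash
python3 -m handwheel '{"dp": [[0,-0.5,0],[0,-0.5,0],[0,0,0],[0.7,0,-0.6],[0.7,0,-0.6],[0.7,0,-0.6],[0.7,0,-0.6],[0.7,0,-0.6],[0.7,0,-0.6],[0.7,0,-0.6]], "roll": [-0.137,-0.137,0,0,0,0,0,0,0,0]}' 1 40
```

```text
time_s: 1.4
eef_pos: [0.3538, 0.3788, 0.2625]
tcp_rot: [0.71, -0.009, 0.004, -0.704]
ft_force: [-0.1, 0.1, -1.4]
opening: 0.0853
```

```bash
cat >> h.py <<'E'
def st(target=None):
    s=get_state(); M=R.from_quat(s['tcp_rot']).as_matrix()
    print('t',round(s['time_s'],2),'p',s['eef_pos'].round(4),'yawz',np.arctan2(M[1,2],M[0,2]).round(3),'tilt',np.degrees(np.arccos(-M[2,1])).round(2),'F',s['ft_force'].round(1),'op',round(s['opening'],4))
    if target is not None: print('  units tool',(M.T@(np.array(target)-s['eef_pos'])/.04).round(3))
    return s
E
python3 -m handwheel '{"dp": [[0.7,0,-0.58],[0.7,0,-0.58],[0.7,0,-0.58],[0.7,0,-0.58],[0.7,0,-0.58],[0,0,0],[0,0,0]], "roll": [0,0,0,0,0,0,0]}'
python3 - <<'E'
from h import *
st((.4965,.263,.26))
ci=camera_info('wrist'); im=capture('wrist'); cv2.imwrite('pics/w1.png',im[:,:,::-1])
print(proj(ci,(.4965,.263,.146),True),proj(ci,(.4965,.263,.074),True))
np.save('w1ci.npy',ci,allow_pickle=True)
E
```

```text
time_s: 2.28
eef_pos: [0.4945, 0.2523, 0.2541]
tcp_rot: [0.711, -0.022, 0.011, -0.702]
ft_force: [0.7, 0.4, -0.3]
opening: 0.0856
t 2.27 p [0.4945 0.2523 0.2541] yawz 1.524 tilt 1.09 F [ 0.7  0.4 -0.3] op 0.0856
  units tool [ 0.035 -0.151  0.267]
[339.28496224 202.61210476] [337.35092689 183.68615554]
```

View pics/w1.png

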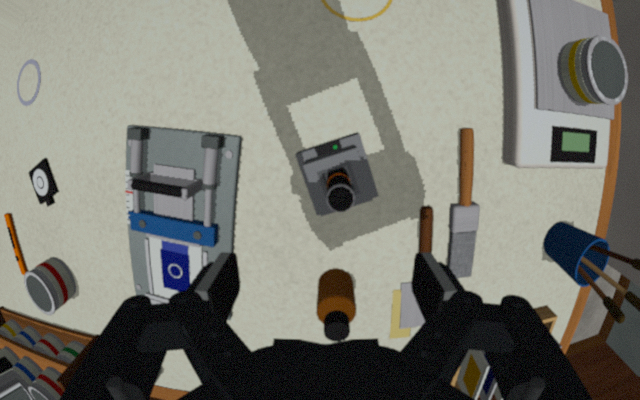

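Run:
```python
from h import *
ci=np.load('w1ci.npy',allow_pickle=True).item()
im=cv2.imread('pics/w1.png')
cv2.imwrite('pics/w1z.png',cv2.resize(im[130:230,285:395],None,fx=6,fy=6,interpolation=cv2.INTER_CUBIC))
print(onplane(ci,(341,199),.146,True), -cv2.Rodrigues(ci['rvec'])[0].T@ci['tvec'])
print('tile',onplane(ci,(41.5,183),.012,True),'ink',onplane(ci,(175.5,270.5),.018,True),'handle',onplane(ci,(168,187),.062,True))
```

```text
[0.49340738 0.26454634 0.146     ] [0.42324707 0.25839434 0.3961102 ]
tile [ 0.47628322 -0.2703724   0.012     ] ink [0.63162418 0.01392027 0.018     ] handle [0.49253917 0.05737824 0.062     ]
```

View pics/w1z.png

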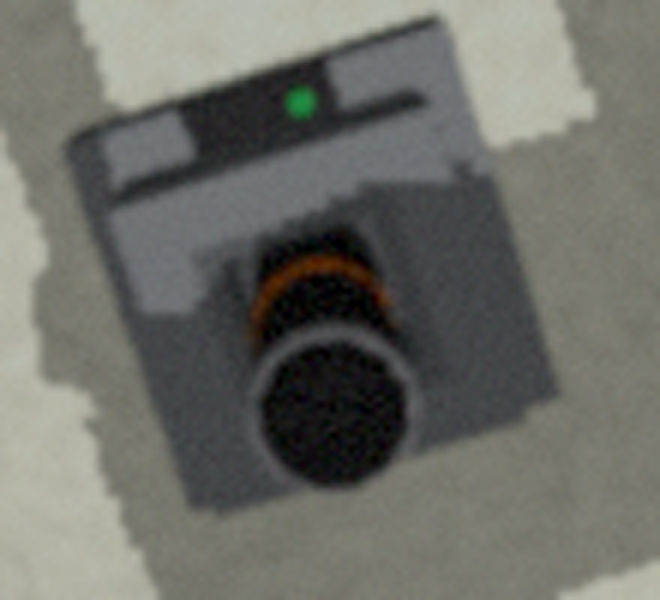

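```bash
python3 -m handwheel '{"dp": [[0,0,0.27],[0,0.6,0],[0,0.6,0],[0,0.6,0],[0,0.6,0],[0,0,0]], "roll": [-0.045,0,0,0,0,0]}'
python3 - <<'E'
from h import *
st((.4945,.2635,.091))
ci=camera_info('wrist'); im=capture('wrist'); cv2.imwrite('pics/w2.png',im[:,:,::-1])
E
```

```text
time_s: 3.08
eef_pos: [0.4907, 0.2692, 0.1559]
tcp_rot: [0.711, 0.001, -0.01, -0.703]
ft_force: [-0.1, -0.1, 0.1]
opening: 0.0858
t 3.08 p [0.4907 0.2692 0.1559] yawz 1.585 tilt 0.96 F [-0.1 -0.1  0.1] op 0.0858
  units tool [ 0.113  1.623 -0.128]
```

View pics/w2.png

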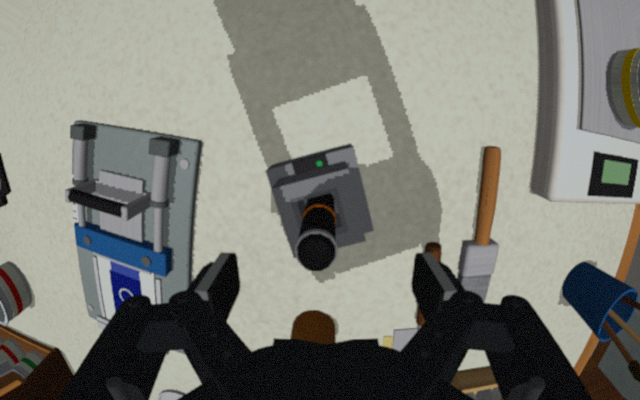

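```bash
python3 - <<'E'
from h import *
ci=camera_info('wrist')
print(onplane(ci,(317,250.5),.146,True))
E
python3 -m handwheel '{"dp": [[0.1,0.3,-0.11],[0,0.4,0],[0,0.4,0],[0,0.4,0],[0,0,0]], "roll": [0,0,0,0,0]}'
python3 - <<'E'
from h import *
st((.4945,.2635,.091))
ci=camera_info('wrist'); im=capture('wrist'); cv2.imwrite('pics/w3.png',im[:,:,::-1])
E
```

```text
[0.49180884 0.26534343 0.146     ]
time_s: 3.75
eef_pos: [0.4953, 0.2648, 0.0946]
tcp_rot: [0.71, 0.002, -0.009, -0.704]
ft_force: [-0.8, -0.2, 0.1]
opening: 0.0853
t 3.75 p [0.4953 0.2648 0.0946] yawz 1.586 tilt 0.76 F [-0.8 -0.2  0.1] op 0.0853
  units tool [-0.021  0.09  -0.032]
```

View pics/w3.png

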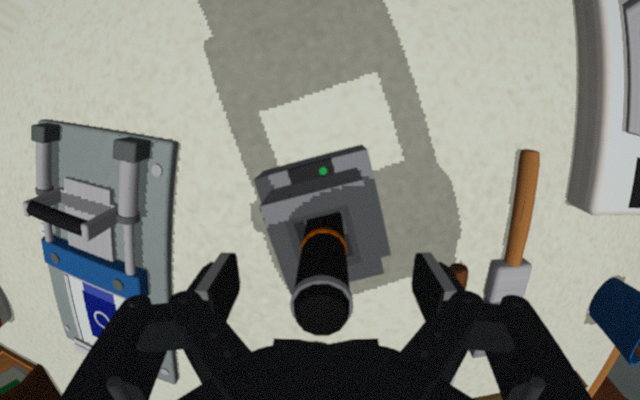

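```bash
python3 - <<'E'
from h import *
ci=camera_info('wrist')
print(onplane(ci,(321,308),.146,True))
E
python3 -m handwheel '{"dp": [[-0.03,0.09,0],[0,0,0],[0,0,0],[0,0,0],[0,0,0],[0,0,0],[0,0,0],[0,0,0]], "roll": [0,0,0,0,0,0,0,0]}' -1 40
python3 - <<'E'
from h import *
st((.4945,.2635,.091))
ci=camera_info('wrist'); im=capture('wrist'); cv2.imwrite('pics/w4.png',im[:,:,::-1])
E
```

```text
[0.48984958 0.26451323 0.146     ]
time_s: 4.8
eef_pos: [0.495, 0.2653, 0.0931]
tcp_rot: [0.71, 0.003, -0.008, -0.704]
ft_force: [0.2, 1.1, -1.5]
opening: 0.0235
t 4.8 p [0.495  0.2653 0.0931] yawz 1.586 tilt 0.58 F [ 0.2  1.1 -1.5] op 0.0235
  units tool [-0.014  0.054 -0.043]
```

View pics/w4.png

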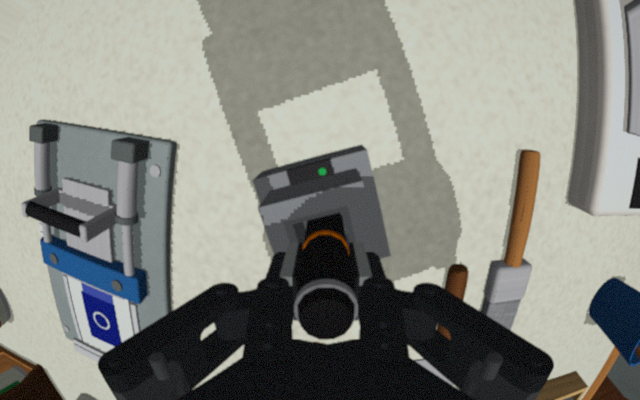

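```bash
python3 -m handwheel '{"dp": [[0,-0.3,0],[0,-0.5,0],[0,-0.5,0],[0,-0.6,0],[0,-0.6,0],[0,0,0]], "roll": [0,0,0,0,0,0]}'
python3 - <<'E'
from h import *
s=st((.473,-.277,.2))
for n in ['scene','top']:
  im=capture(n); cv2.imwrite(f'pics/{n}5.png',im[:,:,::-1])
  ci=camera_info(n); print(proj(ci,s['eef_pos']-[0,0,.0871]))
S=cv2.imread('pics/scene5.png');cv2.imwrite('pics/s5z.png',cv2.resize(S[130:290,340:460],None,fx=5,fy=3.7))
E
```

```text
time_s: 5.6
eef_pos: [0.4959, 0.2662, 0.2005]
tcp_rot: [0.71, 0.004, -0.007, -0.705]
ft_force: [0.6, -0.5, -1.6]
opening: 0.0236
t 5.6 p [0.4959 0.2662 0.2005] yawz 1.586 tilt 0.46 F [ 0.6 -0.5 -1.6] op 0.0236
  units tool [ -0.784   0.112 -13.569]
[422.05506982 224.9382021 ]
[226.76301491 213.01464427]
```

View pics/s5z.png

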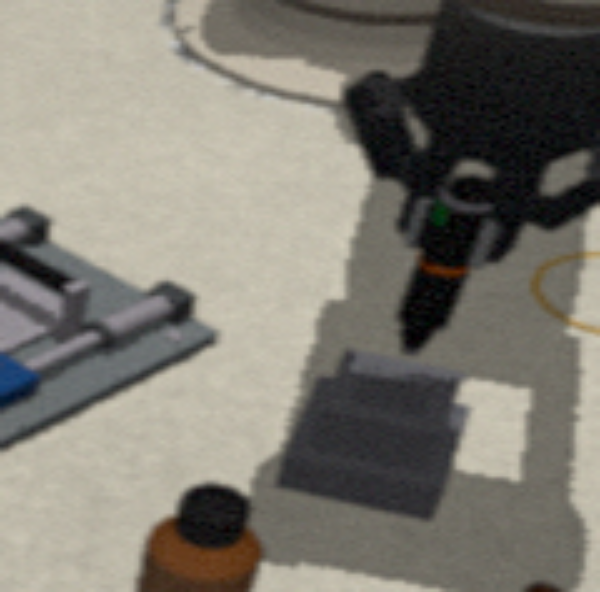

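```bash
python3 - <<'E'
from h import *
ci=camera_info('scene'); print(onplane(ci,(421.7,223.3),.1134),onplane(ci,(421.7,224.3),.1134))
E
python3 -m handwheel '{"dp": [[-0.08,0,-0.8],[-0.08,0,-0.9],[-0.08,0,-1],[-0.08,0,-1],[-0.08,0,-1],[-0.08,0,-1],[-0.08,0,-1],[-0.08,0,-1],[-0.08,0,-1],[0,0,0]], "roll": [0,0,0,0,0,0,0,0,0,0]}'
python3 - <<'E'
from h import *
s=st((.475,-.277,.2))
E
```

```text
[0.49143035 0.2630503  0.1134    ] [0.49449271 0.26457004 0.1134    ]
time_s: 6.95
eef_pos: [0.4665, -0.0928, 0.1909]
tcp_rot: [0.71, -0.002, -0.014, -0.704]
ft_force: [-0.2, 0.4, -0.8]
opening: 0.0235
t 6.95 p [ 0.4665 -0.0928  0.1909] yawz 1.588 tilt 1.33 F [-0.2  0.4 -0.8] op 0.0235
  units tool [ 0.128 -0.194 -4.61 ]
```

```bash
cat >> h.py <<'E'
def tip(s,o=(-.003,.0871,0)):
    return s['eef_pos']+R.from_quat(s['tcp_rot']).as_matrix()@np.array(o)
def tgt(s,P,o=(-.003,.0871,0)):
    M=R.from_quat(s['tcp_rot']).as_matrix(); t=tip(s,o); print('  tip',t.round(4),'units',(M.T@(np.array(P)-t)/.04).round(3))
E
python3 -m handwheel '{"dp": [[0,-0.1,-0.9],[0,-0.1,-1],[0,0,-1],[0,0,-0.7],[0,0,-0.4],[0,0,0],[0,0,0]], "roll": [0,0,0,0,0,0,0]}'
python3 - <<'E'
from h import *
s=st(); tgt(s,(.473,-.277,.012))
E
```

```text
time_s: 7.82
eef_pos: [0.4692, -0.2519, 0.1954]
tcp_rot: [0.708, -0.002, -0.017, -0.706]
ft_force: [-0.5, -0.5, -0.3]
opening: 0.0236
t 7.83 p [ 0.4692 -0.2519  0.1954] yawz 1.591 tilt 1.56 F [-0.5 -0.5 -0.3] op 0.0236
  tip [ 0.4638 -0.2521  0.1084] units [ 0.283  2.404 -0.623]
```

```bash
python3 -m handwheel '{"dp": [[0.15,0.3,-0.4],[0.1,0.4,-0.25],[0,0.4,0],[0,0.3,0],[0,0,0]], "roll": [0,0,0,0,0]}'
python3 - <<'E'
from h import *
s=st(); tgt(s,(.473,-.277,.012))
for n in ['scene','top','wrist']:
  im=capture(n); cv2.imwrite(f'pics/{n}6.png',im[:,:,::-1])
S=cv2.imread('pics/scene6.png');cv2.imwrite('pics/s6z.png',cv2.resize(S[110:190,220:320],None,fx=7,fy=7,interpolation=cv2.INTER_CUBIC))
E
```

```text
time_s: 8.45
eef_pos: [0.4786, -0.2773, 0.1339]
tcp_rot: [0.707, -0.002, -0.018, -0.707]
ft_force: [0.3, 0.2, -0.2]
opening: 0.0235
t 8.45 p [ 0.4786 -0.2773  0.1339] yawz 1.593 tilt 1.65 F [ 0.3  0.2 -0.2] op 0.0235
  tip [ 0.4731 -0.2774  0.047 ] units [0.022 0.874 0.011]
```

View pics/s6z.png

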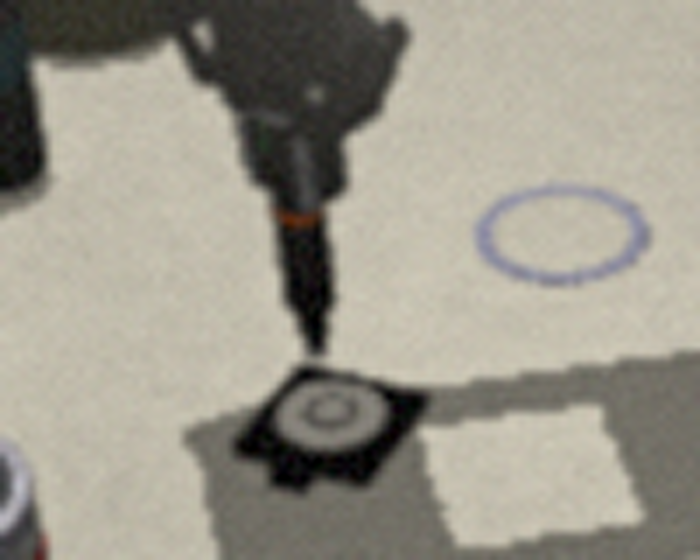

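View pics/wrist6.png

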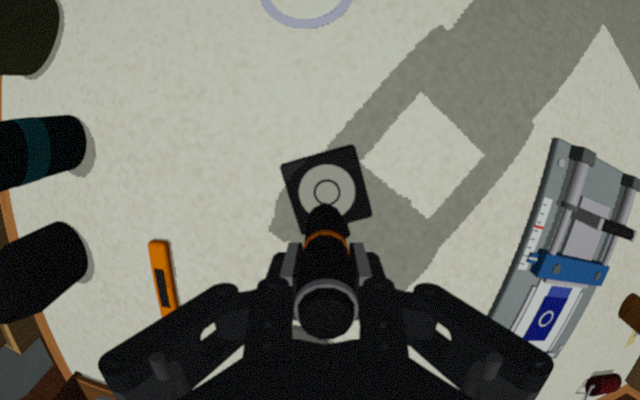

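Run:
```python
from h import *
s=get_state(); t=tip(s)
print(t,proj(camera_info('scene'),t),proj(camera_info('wrist'),t,True),'tile',proj(camera_info('wrist'),(.473,-.277,.012),True),onplane(camera_info('wrist'),(327,191),.012,True))
for z in(.045,.047): print(onplane(camera_info('scene'),(264.8,159.8),z))
W=cv2.imread('pics/wrist6.png');cv2.imwrite('pics/w6z.png',cv2.resize(W[140:260,270:390],None,fx=5,fy=5,interpolation=cv2.INTER_CUBIC))
```

```text
[ 0.47392833 -0.27804838  0.04869064] [265.44808099 159.57829771] [324.80851266 203.04738777] tile [326.23880427 190.90045769] [ 0.47307488 -0.27632475  0.012     ]
[ 0.47259125 -0.28264311  0.045     ]
[ 0.47447715 -0.28057989  0.047     ]
```

View pics/w6z.png

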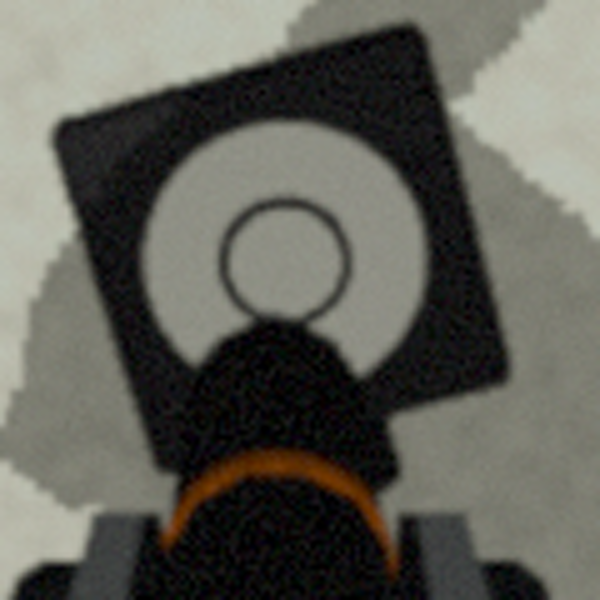

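Run:
```python
from h import *
s=get_state(); ci=camera_info('wrist')
for o in [(-.003,.0871,0),(-.008,.0871,0),(0,.0871,0),(-.005,.0871,0),(-.012,.0591,0),(-.003,-.0529,0),(0,-.0529,0)]:
    print(o,proj(ci,tip(s,o),True).round(1),proj(camera_info('scene'),tip(s,o)).round(1))
```

```text
(-0.003, 0.0871, 0) [324.8 203. ] [265.4 159.6]
(-0.008, 0.0871, 0) [324.8 196.8] [266.5 158.8]
(0, 0.0871, 0) [324.8 206.8] [264.8 160. ]
(-0.005, 0.0871, 0) [324.8 200.6] [265.9 159.3]
(-0.012, 0.0591, 0) [324.7 202.5] [266.4 151. ]
(-0.003, -0.0529, 0) [323.4 319.1] [260.3 121.3]
(0, -0.0529, 0) [323.5 325.4] [259.6 121.8]
```

```bash
python3 -m handwheel '{"dp": [[-0.05,0.3,0],[0,0.3,0],[0,0.15,0],[0,0,0]], "roll": [0,0,0,0]}'
python3 - <<'E'
from h import *
s=st(); tgt(s,(.473,-.277,.012),(-.001,.0871,0))
E
```

```text
time_s: 9.1
eef_pos: [0.4764, -0.2779, 0.1042]
tcp_rot: [0.708, -0.001, -0.017, -0.706]
ft_force: [0.2, -0.4, -0.5]
opening: 0.0232
t 9.1 p [ 0.4764 -0.2779  0.1042] yawz 1.593 tilt 1.49 F [ 0.2 -0.4 -0.5] op 0.0232
  tip [ 0.4732 -0.2782  0.0172] units [0.   0.13 0.03]
```

```bash
python3 -m handwheel '{"dp": [[0,0.08,0.02],[0,0.05,0],[0,0.05,0],[0,0.04,0],[0,0,0]], "roll": [0,0,0,0,0]}'
python3 - <<'E'
from h import *
s=st(); tgt(s,(.473,-.277,.012),(-.001,.0871,0))
E
```

```text
time_s: 9.72
eef_pos: [0.4766, -0.2773, 0.096]
tcp_rot: [0.708, -0.001, -0.017, -0.706]
ft_force: [0.0, 0.9, 3.0]
opening: 0.0235
t 9.72 p [ 0.4766 -0.2773  0.096 ] yawz 1.593 tilt 1.42 F [0.  0.9 3. ] op 0.0235
  tip [ 0.4735 -0.2777  0.0089] units [-0.013 -0.076  0.017]
```

```bash
python3 -m handwheel '{"dp": [[0,0.03,0],[0,0,0],[0,0,0],[0,0,0]], "roll": [0,0,0,0]}'
python3 - <<'E'
from h import *
s=st(); tgt(s,(.473,-.277,.012),(-.001,.0871,0))
for n in ['scene','wrist']:
  im=capture(n); cv2.imwrite(f'pics/{n}7.png',im[:,:,::-1])
S=cv2.imread('pics/scene7.png');cv2.imwrite('pics/s7z.png',cv2.resize(S[120:190,230:310],None,fx=8,fy=8,interpolation=cv2.INTER_CUBIC))
W=cv2.imread('pics/wrist7.png');cv2.imwrite('pics/w7z.png',cv2.resize(W[140:260,270:390],None,fx=5,fy=5,interpolation=cv2.INTER_CUBIC))
st()
E
```

```text
time_s: 10.22
eef_pos: [0.4766, -0.2773, 0.0951]
tcp_rot: [0.708, -0.001, -0.016, -0.706]
ft_force: [-0.5, 2.0, 4.2]
opening: 0.0235
t 10.22 p [ 0.4766 -0.2773  0.0951] yawz 1.593 tilt 1.4 F [-0.5  2.   4.2] op 0.0235
  tip [ 0.4735 -0.2777  0.0081] units [-0.016 -0.098  0.018]
t 10.32 p [ 0.4766 -0.2773  0.0951] yawz 1.593 tilt 1.41 F [-1.9  2.2  3.9] op 0.0232
```

View pics/s7z.png

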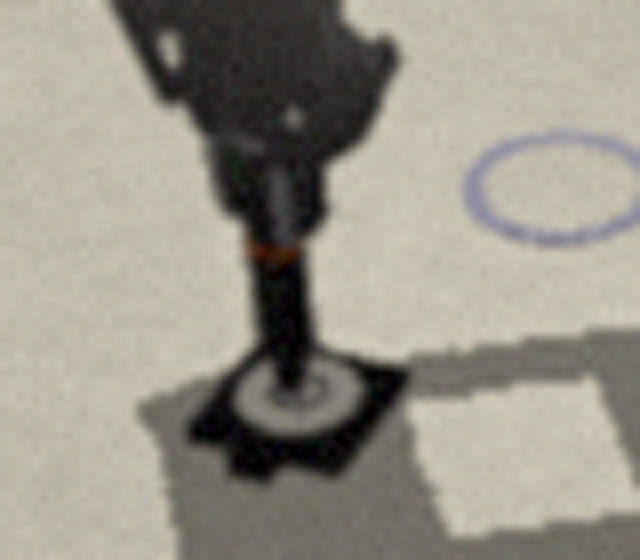

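View pics/w7z.png

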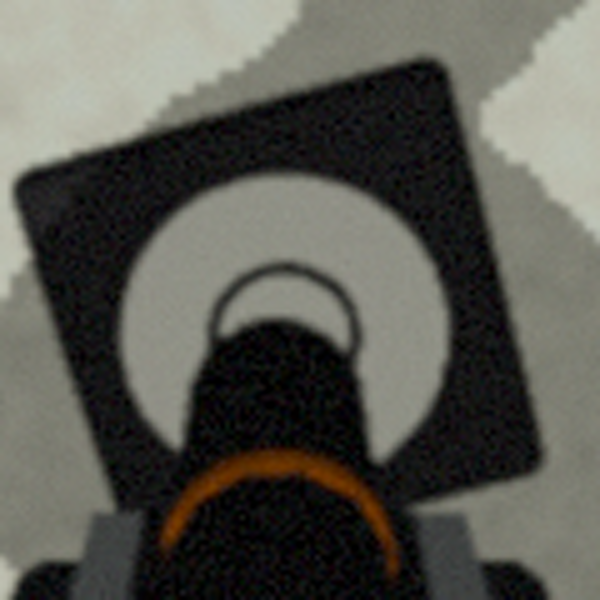

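```bash
python3 -m handwheel '{"dp": [[0,-0.3,0],[0,-0.6,0],[0,-0.6,0.2],[0.3,-0.5,0.7],[0.5,0,0.9],[0.5,0,0.9],[0.5,0,0.9],[0.5,0,0.9],[0.5,0,0.9],[0.5,0,0.9]], "roll": [0,0,0,0,0,0,0,0,0,0]}'
python3 - <<'E'
from h import *
s=st(); tgt(s,(.631,.0113,.018),(.0005,.0871,-.0015))
E
```

```text
time_s: 11.58
eef_pos: [0.6087, -0.0171, 0.1795]
tcp_rot: [0.709, -0.001, -0.013, -0.705]
ft_force: [-0.8, -0.5, -0.8]
opening: 0.0234
t 11.57 p [ 0.6087 -0.0171  0.1795] yawz 1.588 tilt 1.2 F [-0.8 -0.5 -0.8] op 0.0234
  tip [ 0.6075 -0.0191  0.0925] units [0.639 1.845 0.76 ]
```

```bash
python3 -m handwheel '{"dp": [[0.3,0,0.35],[0.2,0.1,0.2],[0,0.4,0],[0,0.3,0],[0,0,0],[0,0,0]], "roll": [0,0,0,0,0,0]}'
python3 - <<'E'
from h import *
s=st(); tgt(s,(.631,.0113,.018),(.0005,.0871,-.0015))
E
```

```text
time_s: 12.32
eef_pos: [0.6278, 0.0048, 0.1446]
tcp_rot: [0.709, -0.001, -0.014, -0.705]
ft_force: [0.0, -0.1, -0.4]
opening: 0.0234
t 12.32 p [0.6278 0.0048 0.1446] yawz 1.588 tilt 1.3 F [ 0.  -0.1 -0.4] op 0.0234
  tip [0.6264 0.0028 0.0575] units [0.139 0.984 0.218]
```

```bash
python3 -m handwheel '{"dp": [[0.13,0.3,0.2],[0,0.35,0.02],[0,0.05,0],[0,0,0]], "roll": [0,0,0,0]}'
python3 - <<'E'
from h import *
s=st(); tgt(s,(.631,.0113,.018),(.0005,.0871,-.0015))
for n in ['scene','wrist']:
  im=capture(n); cv2.imwrite(f'pics/{n}8.png',im[:,:,::-1])
S=cv2.imread('pics/scene8.png');cv2.imwrite('pics/s8z.png',cv2.resize(S[180:260,260:350],None,fx=8,fy=7,interpolation=cv2.INTER_CUBIC))
W=cv2.imread('pics/wrist8.png');cv2.imwrite('pics/w8z.png',cv2.resize(W[140:260,270:390],None,fx=5,fy=5,interpolation=cv2.INTER_CUBIC))
s=st(); tgt(s,(.631,.0113,.018),(.0005,.0871,-.0015))
E
```

```text
time_s: 12.82
eef_pos: [0.6325, 0.014, 0.1146]
tcp_rot: [0.709, -0.001, -0.014, -0.705]
ft_force: [0.8, -0.8, -0.5]
opening: 0.0231
t 12.82 p [0.6325 0.014  0.1146] yawz 1.588 tilt 1.29 F [ 0.8 -0.8 -0.5] op 0.0231
  tip [0.6312 0.0119 0.0275] units [ 0.001  0.237 -0.014]
t 12.93 p [0.6326 0.0139 0.1149] yawz 1.588 tilt 1.27 F [ 0.1  0.2 -0.5] op 0.0234
  tip [0.6313 0.0119 0.0278] units [-0.001  0.246 -0.013]
```

View pics/s8z.png

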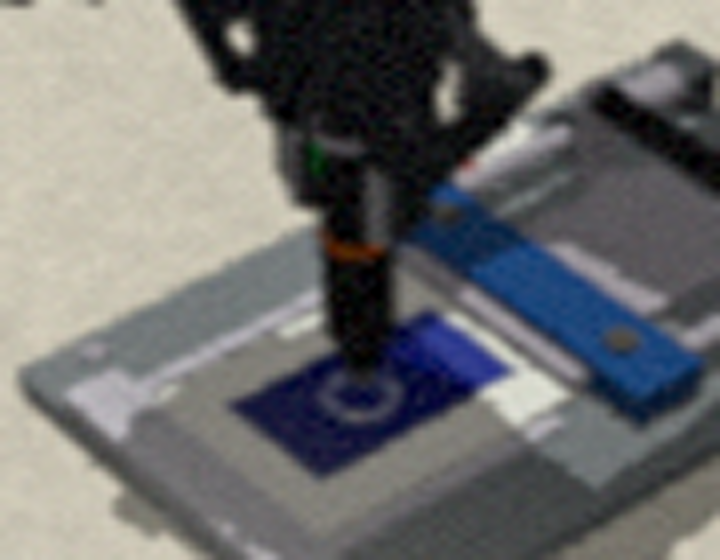

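View pics/w8z.png

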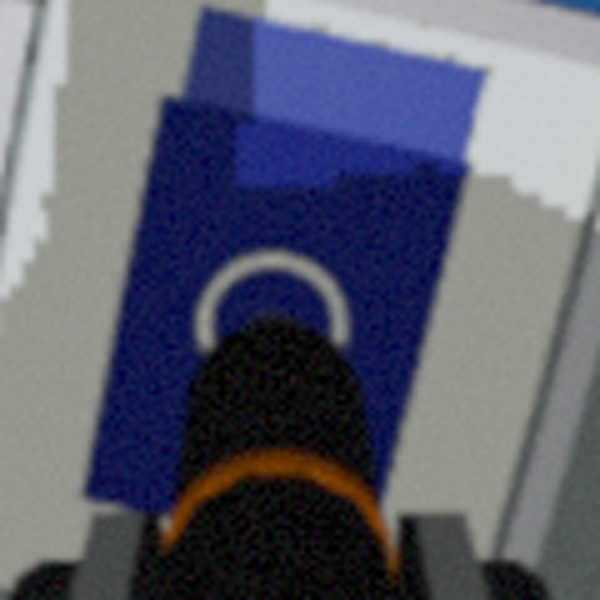

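```bash
python3 -m handwheel '{"dp": [[0,0.12,0],[0,0.12,0],[0,0.06,0],[0,0.05,0],[0,0.02,0],[0,0,0]], "roll": [0,0,0,0,0,0]}'
python3 - <<'E'
from h import *
s=st(); tgt(s,(.631,.0113,.018),(.0005,.0871,-.0015))
E
```

```text
time_s: 13.68
eef_pos: [0.6329, 0.0136, 0.1007]
tcp_rot: [0.709, -0.001, -0.013, -0.705]
ft_force: [-0.9, 0.3, 3.5]
opening: 0.0238
t 13.68 p [0.6329 0.0136 0.1007] yawz 1.588 tilt 1.13 F [-0.9  0.3  3.5] op 0.0238
  tip [0.6318 0.0115 0.0137] units [-0.022 -0.108 -0.007]
```

```bash
python3 -m handwheel '{"dp": [[0,0,0],[0,0,0],[0,0,0]], "roll": [0,0,0]}'
python3 - <<'E'
from h import *
s=st()
for n in ['scene','wrist']:
  im=capture(n); cv2.imwrite(f'pics/{n}9.png',im[:,:,::-1])
S=cv2.imread('pics/scene9.png');W=cv2.imread('pics/wrist9.png')
cv2.imwrite('pics/z9.png',np.hstack([cv2.resize(S[200:260,270:330],(400,400),interpolation=cv2.INTER_CUBIC),cv2.resize(W[160:240,285:365],(400,400),interpolation=cv2.INTER_CUBIC)]))
E
```

```text
time_s: 14.05
eef_pos: [0.6329, 0.0136, 0.1011]
tcp_rot: [0.709, -0.0, -0.013, -0.705]
ft_force: [-1.1, 0.4, 4.2]
opening: 0.0241
t 14.05 p [0.6329 0.0136 0.1011] yawz 1.588 tilt 1.12 F [-1.1  0.4  4.2] op 0.0241
```

View pics/z9.png

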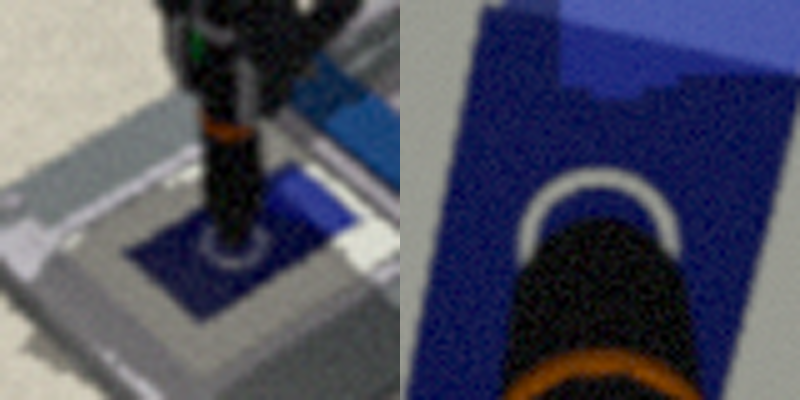

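```bash
python3 -m handwheel '{"dp": [[0,-0.3,0],[0,-0.6,0],[0,-0.8,0],[0,-0.8,0],[-0.3,-0.4,0.3],[-0.5,0,0.9],[-0.5,0,0.9],[-0.5,0,0.9],[-0.5,0,0.9],[-0.5,0,0.9]], "roll": [0,0,0,0,0,0,0,0,0,0]}'
python3 - <<'E'
from h import *
g=dict(eef_pos=np.array([.495,.2653,.0931]),tcp_rot=np.array([.71,.003,-.008,-.704]))
P=tip(g,(.0005,.0871,-.0015)); print(P)
s=st(); tgt(s,P,(.0005,.0871,-.0015))
E
```

```text
time_s: 15.4
eef_pos: [0.5124, 0.2104, 0.222]
tcp_rot: [0.709, -0.003, -0.013, -0.705]
ft_force: [1.1, 0.9, -0.0]
opening: 0.0233
[0.49491313 0.2630641  0.00601439]
t 15.4 p [0.5124 0.2104 0.222 ] yawz 1.585 tilt 1.33 F [ 1.1  0.9 -0. ] op 0.0233
  tip [0.511  0.2084 0.1349] units [-0.311  3.222  1.391]
```

```bash
python3 -m handwheel '{"dp": [[-0.2,0,0.5],[-0.1,0,0.5],[0,0.2,0.25],[0,0.3,0],[0,0,0],[0,0,0]], "roll": [0,0,0,0,0,0]}'
python3 - <<'E'
from h import *
P=(.4949,.2631,.006)
s=st(); tgt(s,P,(.0005,.0871,-.0015))
E
```

```text
time_s: 16.15
eef_pos: [0.4936, 0.2636, 0.1993]
tcp_rot: [0.709, -0.003, -0.015, -0.705]
ft_force: [0.2, 0.6, -1.0]
opening: 0.0236
t 16.15 p [0.4936 0.2636 0.1993] yawz 1.589 tilt 1.52 F [ 0.2  0.6 -1. ] op 0.0236
  tip [0.4919 0.2615 0.1122] units [0.145 2.652 0.057]
```

```bash
python3 -m handwheel '{"dp": [[0.09,0.2,0.04],[0,0.3,0],[0,0.1,0],[0,0,0]], "roll": [0,0,0,0]}'
python3 - <<'E'
from h import *
P=(.4949,.2631,.006)
s=st(); tgt(s,P,(.0005,.0871,-.0015))
for n in ['scene','wrist','top']:
  im=capture(n); cv2.imwrite(f'pics/{n}10.png',im[:,:,::-1])
s=st(); tgt(s,P,(.0005,.0871,-.0015))
S=cv2.imread('pics/scene10.png');W=cv2.imread('pics/wrist10.png')
cv2.imwrite('pics/z10.png',np.hstack([cv2.resize(S[190:270,380:460],(400,400),interpolation=cv2.INTER_CUBIC),cv2.resize(W[140:260,265:385],(400,400),interpolation=cv2.INTER_CUBIC)]))
E
```

```text
time_s: 16.65
eef_pos: [0.4972, 0.2643, 0.1733]
tcp_rot: [0.709, -0.003, -0.015, -0.705]
ft_force: [0.6, 0.0, -0.4]
opening: 0.0233
t 16.65 p [0.4972 0.2643 0.1733] yawz 1.587 tilt 1.53 F [ 0.6  0.  -0.4] op 0.0233
  tip [0.4954 0.2621 0.0862] units [0.039 2.005 0.037]
t 16.8 p [0.4974 0.2644 0.174 ] yawz 1.588 tilt 1.48 F [-0.4 -0.5 -0.6] op 0.0236
  tip [0.4957 0.2623 0.0869] units [0.03  2.022 0.033]
```

View pics/z10.png

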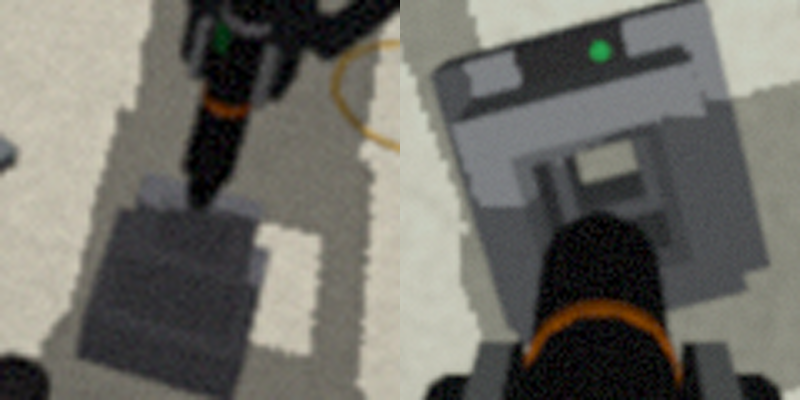

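```bash
python3 -m handwheel '{"dp": [[0.03,0.1,0.045],[0,0.25,0],[0,0.25,0],[0,0.1,0],[0,0,0]], "roll": [0,0,0,0,0]}'
python3 - <<'E'
from h import *
P=(.4949,.2631,.006)
s=st(); tgt(s,P,(.0005,.0871,-.0015))
im=capture('wrist');cv2.imwrite('pics/z11.png',cv2.resize(im[140:260,265:385,::-1],(500,500),interpolation=cv2.INTER_CUBIC))
E
```

```text
time_s: 17.42
eef_pos: [0.4977, 0.2662, 0.1438]
tcp_rot: [0.709, -0.003, -0.015, -0.705]
ft_force: [0.7, -0.3, -0.4]
opening: 0.0233
t 17.43 p [0.4977 0.2662 0.1438] yawz 1.588 tilt 1.49 F [ 0.7 -0.3 -0.4] op 0.0233
  tip [0.496  0.2641 0.0567] units [ 0.003  1.268 -0.016]
```

View pics/z11.png

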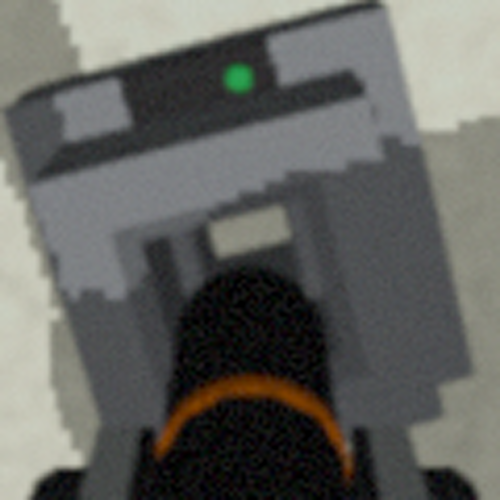

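```bash
python3 -m handwheel '{"dp": [[0,0.2,0],[0,0.2,0],[0,0.2,0],[0,0.1,0],[0,0,0]], "roll": [0,0,0,0,0]}'
python3 - <<'E'
from h import *
P=(.4949,.2631,.006)
s=st(); tgt(s,P,(.0005,.0871,-.0015))
E
```

```text
time_s: 18.1
eef_pos: [0.4971, 0.266, 0.1141]
tcp_rot: [0.709, -0.003, -0.015, -0.705]
ft_force: [-0.1, -0.6, -1.3]
opening: 0.0234
t 18.1 p [0.4971 0.266  0.1141] yawz 1.588 tilt 1.46 F [-0.1 -0.6 -1.3] op 0.0234
  tip [0.4954 0.2639 0.027 ] units [-0.001  0.526 -0.017]
```

```bash
python3 -m handwheel '{"dp": [[0,0.2,0],[0,0.15,0],[0,0.1,0],[0,0.06,0],[0,0,0]], "roll": [0,0,0,0,0]}'
python3 - <<'E'
from h import *
P=(.4949,.2631,.006)
s=st(); tgt(s,P,(.0005,.0871,-.0015))
E
```

```text
time_s: 18.73
eef_pos: [0.4969, 0.266, 0.093]
tcp_rot: [0.709, -0.002, -0.014, -0.705]
ft_force: [-1.0, -1.2, 3.1]
opening: 0.0231
t 18.73 p [0.4969 0.266  0.093 ] yawz 1.588 tilt 1.4 F [-1.  -1.2  3.1] op 0.0231
  tip [0.4953 0.2639 0.006 ] units [-0.011 -0.    -0.02 ]
```

```bash
python3 -m handwheel '{"dp": [[0,0,0],[0,0,0],[0,0,0],[0,0,0],[0,0,0],[0,0,0]], "roll": [0,0,0,0,0,0]}' 1
python3 - <<'E'
from h import *
s=st()
for n in ['scene','wrist']:
  im=capture(n); cv2.imwrite(f'pics/{n}12.png',im[:,:,::-1])
S=cv2.imread('pics/scene12.png');W=cv2.imread('pics/wrist12.png')
cv2.imwrite('pics/z12.png',np.hstack([cv2.resize(S[180:270,375:465],(400,400),interpolation=cv2.INTER_CUBIC),cv2.resize(W[140:360,215:435],(400,400),interpolation=cv2.INTER_CUBIC)]))
E
```

```text
time_s: 19.48
eef_pos: [0.4971, 0.2661, 0.0932]
tcp_rot: [0.709, -0.002, -0.014, -0.705]
ft_force: [-0.2, -0.5, 0.6]
opening: 0.0852
t 19.48 p [0.4971 0.2661 0.0932] yawz 1.588 tilt 1.37 F [-0.2 -0.5  0.6] op 0.0852
```

View pics/z12.png

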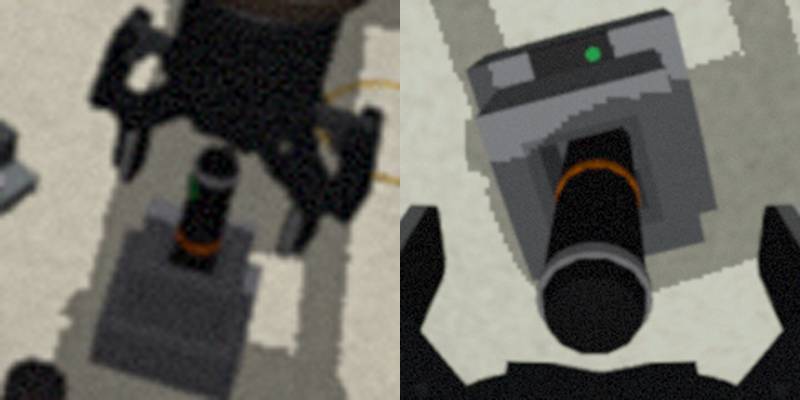

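```bash
python3 -m handwheel '{"dp": [[0,-0.4,0],[0,-0.6,0],[0,-0.8,0],[0,-0.8,0],[0,-0.5,-0.3],[0,0,-0.7],[0,0,-0.9],[0,0,-0.9],[0,0,-0.9],[0,0,-0.9]], "roll": [0,0,0,0,0,0,0,0,0,0]}'
python3 -m handwheel '{"dp": [[0,0,-0.9],[0,0,0],[0,0,0],[0,0,0],[0,0,0],[0,0,0],[0,0,0],[0,0,0],[0,0,0],[0,0,0]], "roll": [0,0.18,0.18,0.18,0.18,0.18,0.18,0.18,0.18,0.18]}'
python3 -m handwheel '{"dp": [[0,0,0],[0,0,0],[0,0,0]], "roll": [0.15,0,0]}'
python3 - <<'E'
from h import *
s=st((.4925,.039,.15))
np.save('w13ci.npy',camera_info('wrist'),allow_pickle=True)
im=capture('wrist');cv2.imwrite('pics/w13.png',im[:,:,::-1])
E
```

```text
time_s: 20.82
eef_pos: [0.5034, 0.0797, 0.2339]
tcp_rot: [0.709, 0.002, -0.012, -0.706]
ft_force: [0.9, -0.4, 0.1]
opening: 0.0854
time_s: 22.08
eef_pos: [0.504, 0.0396, 0.2472]
tcp_rot: [0.481, -0.519, 0.521, -0.477]
ft_force: [0.5, 0.2, 0.3]
opening: 0.0852
time_s: 22.45
eef_pos: [0.504, 0.0396, 0.2502]
tcp_rot: [0.439, -0.553, 0.557, -0.437]
ft_force: [-0.0, -0.3, -0.5]
opening: 0.0854
t 22.45 p [0.504  0.0396 0.2502] yawz -0.235 tilt 0.33 F [-0.  -0.3 -0.5] op 0.0854
  units tool [ 0.069  2.504 -0.281]
```

View pics/w13.png

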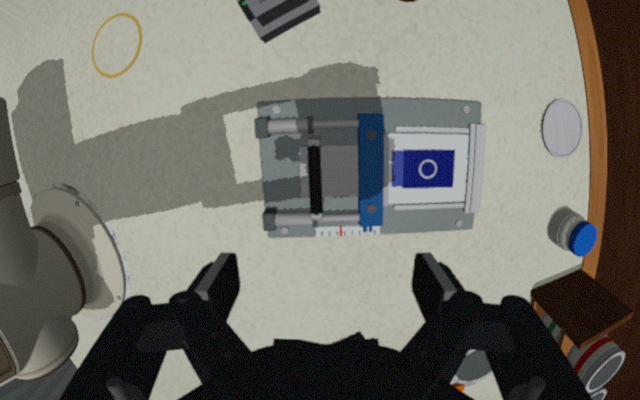

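Run:
```python
from h import *
ci=np.load('w13ci.npy',allow_pickle=True).item()
W=cv2.imread('pics/w13.png');x0,y0=255,95
cv2.imwrite('pics/w13z.png',cv2.resize(W[y0:y0+150,x0:x0+150],(600,600),interpolation=cv2.INTER_CUBIC))
for n,uv,z in [('a',(314,140),.069),('b',(317,213),.069),('c',(315.5,177),.069),('red',(341,231),.015),('ptr',(380,231),.03),('ink',(428,169),.018)]: print(n,onplane(ci,uv,z,True).round(4))
a=onplane(ci,(314,140),.069,True)-onplane(ci,(317,213),.069,True); print('yaw holder',np.arctan2(a[1],a[0])-np.pi/2)
```

```text
a [0.503  0.0835 0.069 ]
b [0.4869 0.005  0.069 ]
c [0.4951 0.0447 0.069 ]
red [ 0.5058 -0.0448  0.015 ]
ptr [ 0.5549 -0.0506  0.03  ]
ink [0.6324 0.012  0.018 ]
yaw holder -0.20237331510739076
```

View pics/w13z.png

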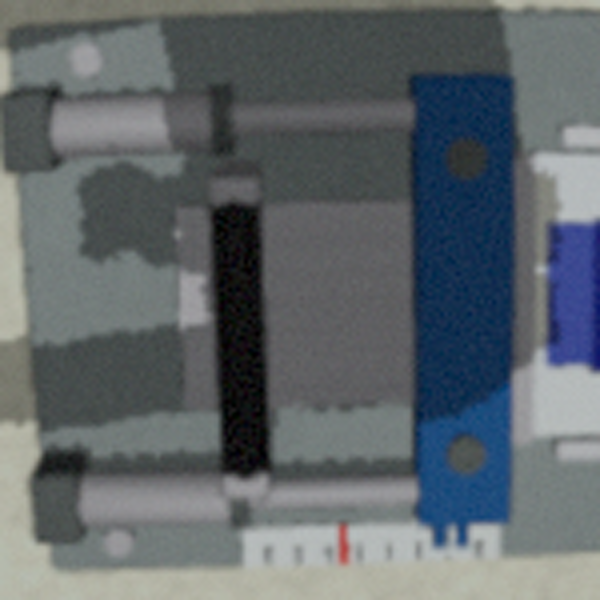

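```bash
python3 -m handwheel '{"dp": [[0.05,0.3,-0.25],[0,0.7,0],[0,0.7,0],[0,0.7,0],[0,0.5,0],[0,0,0],[0,0,0]], "roll": [-0.035,0,0,0,0,0,0]}'
python3 - <<'E'
from h import *
s=st((.4935,.040,.045))
ci=camera_info('wrist')
np.save('w14ci.npy',ci,allow_pickle=True)
im=capture('wrist');cv2.imwrite('pics/w14.png',im[:,:,::-1])
E
```

```text
time_s: 23.38
eef_pos: [0.4942, 0.0393, 0.1333]
tcp_rot: [0.452, -0.541, 0.546, -0.452]
ft_force: [-0.6, -0.5, -0.3]
opening: 0.0854
t 23.38 p [0.4942 0.0393 0.1333] yawz -0.184 tilt 0.38 F [-0.6 -0.5 -0.3] op 0.0854
  units tool [-0.025  2.207 -0.029]
```

View pics/w14.png

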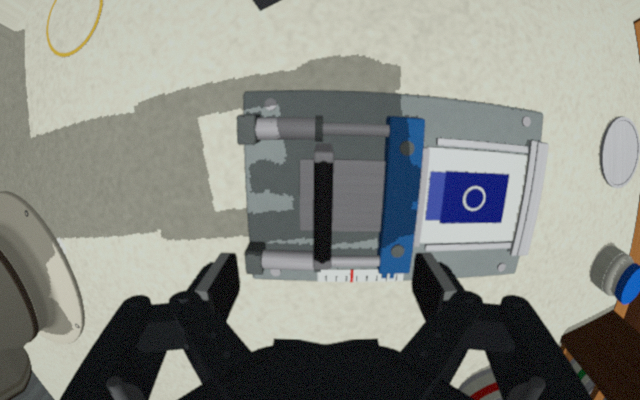

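```bash
python3 - <<'E'
from h import *
ci=np.load('w14ci.npy',allow_pickle=True).item()
for uv in [(323.5,160),(323,262),(323,211)]: print(onplane(ci,uv,.069,True).round(4))
E
python3 -m handwheel '{"dp": [[0,0.5,0],[0,0.5,0],[0,0.4,0],[0,0,0],[0,0,0]], "roll": [0,0,0,0,0]}'
python3 - <<'E'
from h import *
s=st((.4935,.040,.045))
im=capture('wrist');cv2.imwrite('pics/w15.png',im[:,:,::-1])
E
```

```text
[0.5009 0.0796 0.069 ]
[0.4864 0.0046 0.069 ]
[0.4939 0.0443 0.069 ]
time_s: 24.05
eef_pos: [0.4968, 0.0389, 0.0801]
tcp_rot: [0.451, -0.539, 0.547, -0.454]
ft_force: [0.0, -0.9, 0.4]
opening: 0.0852
t 24.05 p [0.4968 0.0389 0.0801] yawz -0.182 tilt 0.66 F [ 0.  -0.9  0.4] op 0.0852
  units tool [-0.017  0.876 -0.095]
```

View pics/w15.png

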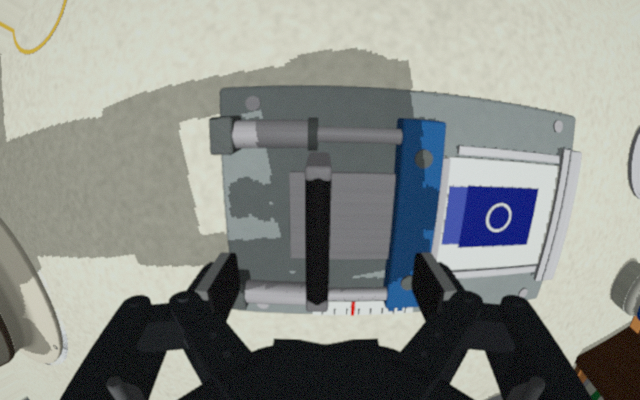

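```bash
python3 -m handwheel '{"dp": [[-0.05,0.3,-0.08],[0,0.3,0],[0,0.25,0],[0,0,0],[0,0,0]], "roll": [-0.01,0,0,0,0]}'
python3 - <<'E'
from h import *
s=st((.4935,.042,.045))
im=capture('wrist');cv2.imwrite('pics/w16.png',im[:,:,::-1])
E
```

```text
time_s: 24.72
eef_pos: [0.4942, 0.0414, 0.044]
tcp_rot: [0.454, -0.537, 0.545, -0.457]
ft_force: [0.2, -0.5, -0.0]
opening: 0.0852
t 24.73 p [0.4942 0.0414 0.044 ] yawz -0.171 tilt 0.68 F [ 0.2 -0.5 -0. ] op 0.0852
  units tool [-0.012 -0.025 -0.02 ]
```

View pics/w16.png

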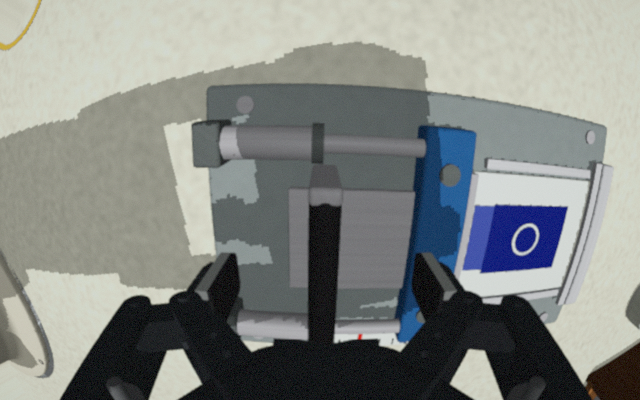

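```bash
python3 -m handwheel '{"dp": [[0,0,-0.02],[0,0,0],[0,0,0],[0,0,0],[0,0,0],[0,0,0],[0,0,0],[0,0,0]], "roll": [0.03,0,0,0,0,0,0,0]}' -1 60
python3 - <<'E'
from h import *
s=st()
im=capture('wrist');cv2.imwrite('pics/w17.png',im[:,:,::-1])
im=capture('scene');cv2.imwrite('pics/s17.png',im[:,:,::-1])
im=im[150:250,270:390,::-1];cv2.imwrite('pics/s17z.png',cv2.resize(im,None,fx=6,fy=6,interpolation=cv2.INTER_CUBIC))
E
```

```text
time_s: 25.78
eef_pos: [0.4929, 0.0417, 0.0449]
tcp_rot: [0.445, -0.544, 0.552, -0.448]
ft_force: [-0.8, -0.1, 1.4]
opening: 0.0123
t 25.77 p [0.4929 0.0417 0.0449] yawz -0.203 tilt 0.65 F [-0.8 -0.1  1.4] op 0.0123
```

View pics/w17.png

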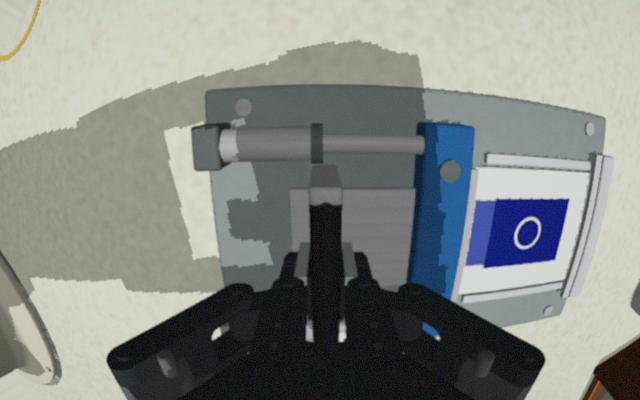

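View pics/s17z.png

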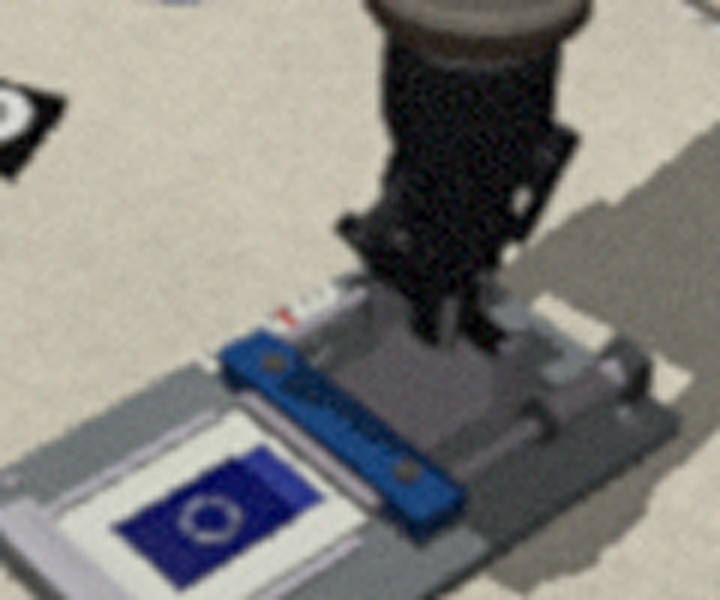

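```bash
python3 -m handwheel '{"dp": [[0,0,-0.15],[0,0,-0.2],[0,0,-0.2],[0,0,-0.1],[0,0,0]], "roll": [0,0,0,0,0]}'
cat >> h.py <<'E'
def pull():
    s=st(); u=np.array([np.cos(-.202),np.sin(-.202),0]); v=np.array([-u[1],u[0],0]); d=s['eef_pos']-[.4929,.0417,.0449]
    print('  pulled mm',(-d@u*1000).round(2),'side',(d@v*1000).round(2),'dz',round(d[2]*1000,2),'F along',(s['ft_force']@u).round(1))
E
python3 - <<'E'
from h import *
pull()
E
```

```text
time_s: 26.5
eef_pos: [0.4706, 0.0462, 0.045]
tcp_rot: [0.443, -0.542, 0.555, -0.45]
ft_force: [8.9, -1.1, -9.6]
opening: 0.0121
t 26.5 p [0.4706 0.0462 0.045 ] yawz -0.204 tilt 1.21 F [ 8.9 -1.1 -9.6] op 0.0121
  pulled mm 22.73 side -0.05 dz 0.06 F along 9.0
```

```bash
python3 -m handwheel '{"dp": [[0,0.02,-0.12],[0,0,-0.1],[0,0,-0.05],[0,0,0],[0,0,0]], "roll": [0,0,0,0,0]}'
python3 - <<'E'
from h import *
pull()
for n in ['wrist','top','scene']:
  im=capture(n); cv2.imwrite(f'pics/{n}18.png',im[:,:,::-1])
S=cv2.imread('pics/scene18.png');W=cv2.imread('pics/top18.png')
cv2.imwrite('pics/z18.png',np.hstack([cv2.resize(S[190:230,290:330],(400,400),interpolation=cv2.INTER_CUBIC),cv2.resize(W[180:230,300:350],(400,400),interpolation=cv2.INTER_CUBIC)]))
pull()
E
```

```text
time_s: 27.12
eef_pos: [0.465, 0.0474, 0.045]
tcp_rot: [0.439, -0.538, 0.558, -0.453]
ft_force: [10.1, -1.4, -8.1]
opening: 0.012
t 27.12 p [0.465  0.0474 0.045 ] yawz -0.204 tilt 1.98 F [10.1 -1.4 -8.1] op 0.012
  pulled mm 28.47 side -0.04 dz 0.06 F along 10.2
t 27.27 p [0.465  0.0474 0.0449] yawz -0.204 tilt 1.98 F [ 9.7 -1.4 -8.4] op 0.0119
  pulled mm 28.43 side -0.04 dz 0.04 F along 9.8
```

View pics/z18.png

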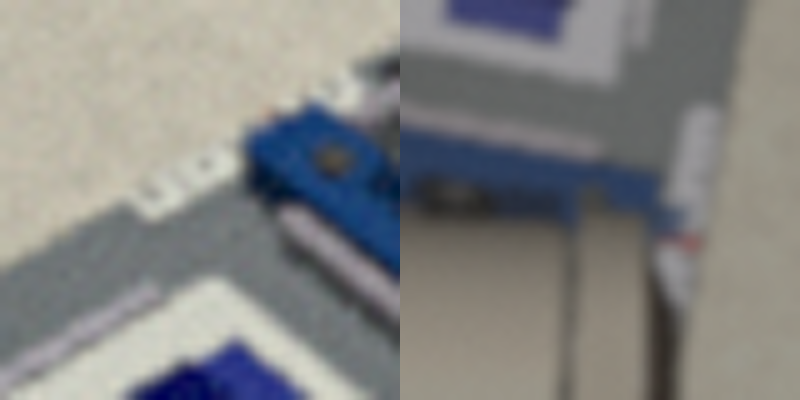

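View pics/wrist18.png

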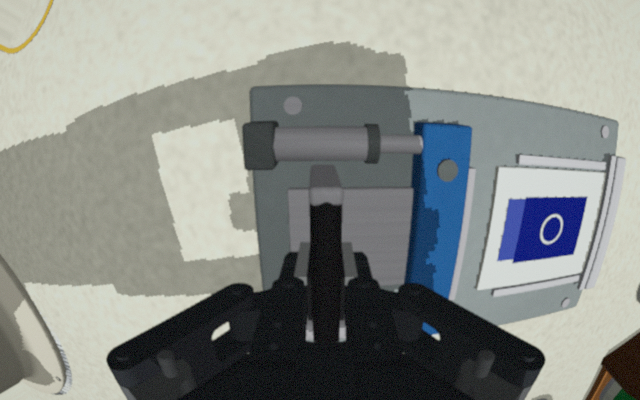

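```bash
python3 -m handwheel '{"dp": [[0,0.02,-0.1],[0,0,-0.1],[0,0,-0.04],[0,0,0]], "roll": [0,0,0,0]}'
python3 - <<'E'
from h import *
pull()
E
```

```text
time_s: 27.78
eef_pos: [0.4602, 0.0484, 0.045]
tcp_rot: [0.436, -0.535, 0.561, -0.456]
ft_force: [11.3, -1.4, -10.4]
opening: 0.0121
t 27.77 p [0.4602 0.0484 0.045 ] yawz -0.204 tilt 2.67 F [ 11.3  -1.4 -10.4] op 0.0121
  pulled mm 33.36 side -0.02 dz 0.07 F along 11.3
```

```bash
cat >> h.py <<'E'
def gp():
    s=get_state(); u=np.array([np.cos(-.202),np.sin(-.202),0])
    f=lambda p,q:np.array(p)-.017*R.from_quat(q).as_matrix()[:,1]
    d=f(s['eef_pos'],s['tcp_rot'])-f([.4929,.0417,.0449],[.445,-.544,.552,-.448]); print('  grasp pulled mm',(-d@u*1000).round(2),'dz',(d[2]*1000).round(2))
E
python3 - <<'E'
from h import *
gp(); pull()
for n in ['wrist','top','scene']:
  im=capture(n); cv2.imwrite(f'pics/{n}19.png',im[:,:,::-1])
S=cv2.imread('pics/scene19.png');W=cv2.imread('pics/top19.png')
cv2.imwrite('pics/z19.png',np.hstack([cv2.resize(S[190:230,290:330],(400,400),interpolation=cv2.INTER_CUBIC),cv2.resize(W[190:220,320:350],(400,400),interpolation=cv2.INTER_CUBIC)]))
gp(); pull()
E
```

```text
grasp pulled mm 33.95 dz 0.05
t 27.77 p [0.4602 0.0484 0.045 ] yawz -0.204 tilt 2.67 F [ 11.3  -1.4 -10.4] op 0.0121
  pulled mm 33.36 side -0.02 dz 0.07 F along 11.3
  grasp pulled mm 33.85 dz 0.05
t 27.93 p [0.4603 0.0483 0.045 ] yawz -0.204 tilt 2.67 F [12.1 -1.2 -8.7] op 0.0119
  pulled mm 33.25 side -0.03 dz 0.07 F along 12.1
```

View pics/z19.png

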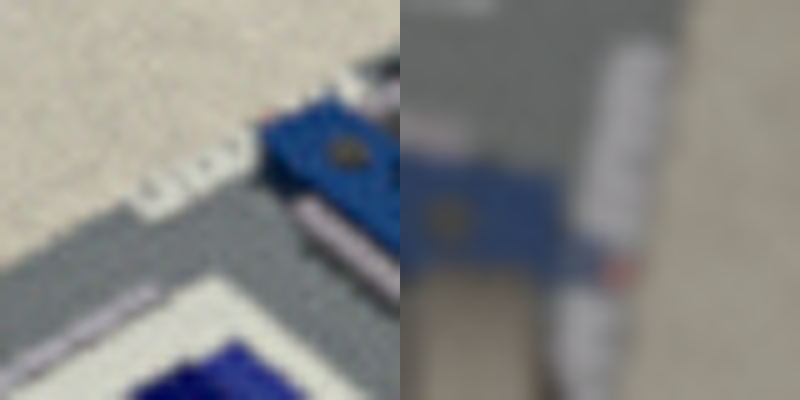

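```bash
python3 -m handwheel '{"dp": [[0,0,-0.08]], "roll": [0]}'
python3 - <<'E'
from h import *
gp(); pull()
for k in range(3):
  for n in ['top','scene','wrist']:
    im=capture(n); cv2.imwrite(f'pics/{n}20.png',im[:,:,::-1])
  gp(); s=pull()
print(get_state()['joint_vel'].round(4))
S=cv2.imread('pics/scene20.png');W=cv2.imread('pics/top20.png')
cv2.imwrite('pics/z20.png',np.hstack([cv2.resize(S[150:280,260:440],(450,400),interpolation=cv2.INTER_CUBIC),cv2.resize(W[190:220,320:350],(300,400),interpolation=cv2.INTER_CUBIC)]))
# ink ring in wrist / scene
hsv=cv2.cvtColor(S,cv2.COLOR_BGR2HSV); ci=camera_info('scene')
b=((hsv[...,0]>105)&(hsv[...,0]<135)&(hsv[...,1]>120)&(hsv[...,2]<150)).astype(np.uint8)[222:252,285:330]
cn,h=cv2.findContours(b,cv2.RETR_CCOMP,cv2.CHAIN_APPROX_NONE)
for c,hh in zip(cn,h[0]):
    if hh[3]>=0 and len(c)>8: print('ink',onplane(ci,np.array(cv2.fitEllipse(c)[0])+[285,222],.018))
E
```

```text
time_s: 28.05
eef_pos: [0.4583, 0.0488, 0.045]
tcp_rot: [0.436, -0.534, 0.562, -0.457]
ft_force: [13.0, -2.0, -7.7]
opening: 0.0118
  grasp pulled mm 35.97 dz 0.03
t 28.05 p [0.4583 0.0488 0.045 ] yawz -0.205 tilt 2.82 F [13.  -2.  -7.7] op 0.0118
  pulled mm 35.32 side -0.03 dz 0.05 F along 13.1
  grasp pulled mm 36.14 dz 0.06
t 28.2 p [0.4581 0.0488 0.045 ] yawz -0.205 tilt 2.82 F [11.5 -1.5 -8.5] op 0.012
  pulled mm 35.5 side -0.01 dz 0.08 F along 11.5
  grasp pulled mm 36.12 dz 0.03
t 28.35 p [0.4581 0.0488 0.045 ] yawz -0.205 tilt 2.81 F [11.5 -1.5 -8.5] op 0.0119
  pulled mm 35.48 side -0.01 dz 0.05 F along 11.6
  grasp pulled mm 36.09 dz 0.03
t 28.5 p [0.4582 0.0488 0.045 ] yawz -0.205 tilt 2.81 F [11.7 -2.3 -8.7] op 0.0118
  pulled mm 35.45 side -0.0 dz 0.05 F along 11.9
[-0.0006  0.0014  0.0008 -0.0005  0.0003 -0.0015]
ink [0.630353   0.01150127 0.018     ]
```

View pics/z20.png

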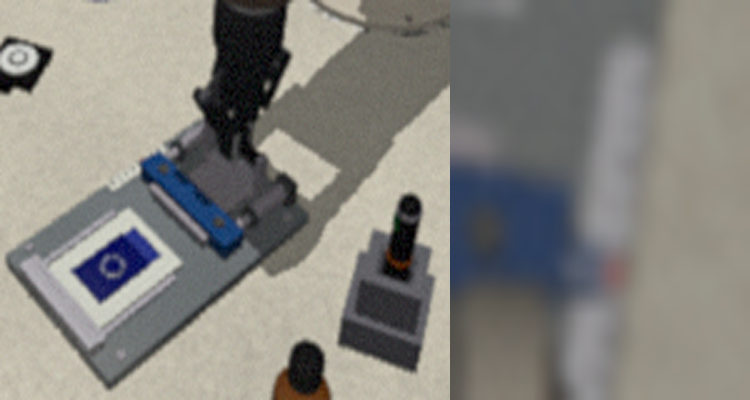

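```bash
python3 -c "
from station import *
print(job_done())"
```

```text
the job is handed in; nothing more can be done
None
```

I handed the job in at about 28.5 s. Both rings were pressed, the pen is back in its dock, and the gripper is holding the clamp at the red line. The hand-in gives no verdict, so what follows is from my own checks.

- **Tile press:** about 4 N on the wrist, held for over 0.5 s. The pictures showed the nose inside the ring, roughly 2–3 mm off its centre.
- **Ink press:** about 4 N on the wrist, held for over 0.3 s, with the nose inside the ring in both views.
- **Pen:** it seated in the dock with about 3 N and was let go. It still stands upright there in the last picture.
- **Clamp:** the arm's travel puts it 35.5–36 mm open. The springs pull with about 11.7 N, close to the 12 N expected at the red line. In the top view the index sits at the red line, but it is blurred, good to about 1 mm. The arm is at rest.
- **Panel and bystanders:** the ink ring measured within 1 mm of where it started. The bottle looks undisturbed in the last picture, and I did not re-measure it or the other bystanders.

**Disagreements:** the cameras differed by up to about 8 mm on where the pen sat in the gripper along x. I used a value in between and checked it in the pictures before each press. The wrist also tilted about 2.8° during the pull and carries a steady vertical load of about 8.5 N, far below the limits.

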